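Hold the bore probe in the guide ring of the checking jig

ROBOT

A 6-joint arm with a two-finger parallel gripper is mounted at the origin on a cart in front of the work surface, level with it; the furniture and walls round the work are solid. World frame = base frame: x ahead of the robot, y to its left, z up, the work surface at z = 0. Lengths are in mm, angles in degrees, forces in N, time in s.
With the tool pointing down it reaches from about 300 to 850 mm from the base axis. Payload 4.2 kg.
Tool frame: the origin (TCP) lies at the very end of the fingers, on their centre line; the grasp point (between the pads) lies 19 mm behind it; z points along the fingers, y is the line along which they close (so a half turn about z gives the same grasp; the last joint's range is limited). The gripper opens to 91 mm and grips with 3 to 60 N. Pads are 32 mm wide; open, the fingers measure 118 mm over their backs; the gripper's body (76 mm by 178 mm) begins 60 mm behind the grasp point.
Start: joints at [-1.146, 18.312, 89.639, -0, 72.044, -1.146], TCP at [575.016, 0, 213.976] pointing down, gripper open.
Joint ranges: [-177.97, 177.97], [-48.28, 115.42], [12.27, 149.76], [-77.06, 257.06], [2.81, 150.46], [-146.56, 146.56]. Speed limits (degrees/s): [147.25, 147.25, 180, 180, 180, 180].

INTERFACE

Orientations are given as [roll, pitch, yaw] about the fixed x, y, z axes, in that order (R = Rz(yaw) Ry(pitch) Rx(roll)).
In Python, from workcell import env, eyes gives the robot as it stands.
- The arm moves only by the tool send_rows, never from a script. Its argument "targets" is text: rows parted by semicolons, each of 7 numbers parted by spaces: the shift along the tool's x, y, z in m, then the turn, a rotation vector about the tool's x, y, z in degrees, then the opening in per cent of the stroke, from 0 (shut) to 100 (fully open). A call has 1 to 12 rows; each row is the pose to reach, as a shift and turn from the pose commanded when the call began, along the tool's axes at that moment; what a row does not reach only later rows make up. A row lasts 1/12 s, in which the tool goes at most 41.7 mm and 7.16 degrees, less where a joint would pass 70% of its speed; a pose out of reach is approached as far as the arm can. A call with a gripper value outside its range is refused whole. The fingers move at their own pace and stop on an object; "grip_force" is the grip in N (left out, the last holds). Time passes only in rows, so rows that repeat a pose let the fingers close. It gives the time, the measured TCP pose, the force, the opening and the grip force at its end, in the units of the state.
- env.state(): the state, without advancing time (a new reading comes with each control period).
- eyes.grab_frame(name): name is "scene" or "side" or "wrist"; returns a dict with "image" (400x640x3 uint8, blue, green, red), "fovy" (degrees; the focal length in pixels is half the picture's height over the tangent of half this angle, whatever the lens; pixels are square), "cx", "cy" (the principal point, pixels), "eye" and "attitude" of the camera in the world. Camera axes: x right, y up, looking along -z (the intrinsics and any distortion apply to the point x, -y, -z); pixel columns grow to the right and rows downward; lengths in mm; the calibration is good to about 2 mm. A picture is of the moment at which its call begins. There is no depth.
- env.job_done(): hands the job in; it is judged then, once.
The state is a dict: "time_s": time; "qpos": joint angles; "qvel": joint speeds; "effort": joint torques, N m; "ee_pos": TCP position; "ee_rot": TCP orientation; "force": force on the tool from outside, world axes, zero at the start; "torque": the same for the moment, N m; "gripper_width": finger opening in mm; "gripper_force": force on a finger pad.
Only numpy, scipy, OpenCV 4.12 (cv2) and the standard library are available. Lean on these libraries where they do the work, as an engineer would, in place of code of your own. Each camera call takes 0.05 s, during which the arm holds its last target. There are 200 camera calls.

TASK

Take the bore probe by its blue grip, lift it straight up off its fork hook, carry it to the checking jig and lower its rod from above through the brass guide ring until the red band on the rod is level with the top of the ring. The rod must never touch the ring, the jig or the brush handle below it; finish still holding the probe there in the gripper, still, upright and centred in the ring (do not let go). Keep the gripper off the jig and do not disturb the brush handle or the other things on the bench.

Things in the scene. Friction and masses are not known exactly. Their poses are not given: they have to be found in the camera images.
- probe: Bore probe, loose, 0.12 kg, hanging upright. Origin at the rod's lower tip, z up the rod. Steel rod 10 mm thick, z 0 to 85 mm, red band at z 27 to 37; collar 34 mm across, z 85 to 90, its underside resting on the hook's prongs; blue grip, z 90 to 136, 32 mm along x, 22 mm along y (pinch it across y from above); black stub 14 mm across on top, to z 142.
- red_band (a point): Centre of the red band, on the rod's axis, 32 mm above the rod tip; the band is 10 mm tall.
- hook_stand: Grey probe stand, fixed. Origin on the bench under the hanging probe's axis. Base 115 x 80 mm; upright 16 x 44 mm, 122 mm high, at x +50 mm; from it two 7 mm prongs run toward -x at y +-11 mm, tops at z 120, ends (x -26 to -34 mm) bent up to z 131. The rod hangs in the 15 mm slot between them, probe's x along the stand's x within 0.1 rad.
- hook_seat (a point): Point on the axis of the hanging probe at the height of the prongs' tops, 120 mm over the bench, where the collar's underside rests.
- jig: Checking jig, fixed. Origin on the bench under the guide ring's axis. Base 120 x 110 x 8 mm (x -53 to +67); two posts at x +42, y +-36 mm carry an aluminium plate (x -30 to +58, y +-48, z 110 to 120 mm; screw heads to z 125) with the brass guide ring: bore 28 mm, outside 41 mm, z 108 to 124 mm, open below.
- ring_mouth (a point): Centre of the guide ring's bore at the ring's top face, 124 mm over the bench; z up.
- test_handle: Black brush handle, loose, 40 mm in diameter and 61 mm tall, standing on the jig's base under the guide ring; origin at the centre of its underside, its top at 69 mm over the bench. With the red band level with the ring's top the rod tip hangs about 23 mm above it.
- brush_single: Bystander: finished shaving brush standing on the bench, 66 x 60 x 124 mm, black handle and pale bristles; origin at the underside.
- glue_bottle: Bystander: white squeeze bottle with an orange spout, 54 mm in diameter, 161 mm tall, standing; origin at the underside.
- handle_00: Bystander: black brush handle standing on the bench, 40 mm in diameter, 61 mm tall; origin at the underside.
- handle_01: Bystander: another such black brush handle beside it.

How it is judged:
By the outcome, as a careful person would: the job done as asked, in the order asked, and still so for the second after the job is handed in, while the arm keeps its last pose, push and grip.
It also fails if it takes over 38 s, if anything falls off the work surface, if the arm or the gripper's body presses on something with over 40 N, if the wrist force passes 120 N, or if a joint passes its speed limit or range.

## Working session

There is one attempt and no reset: what is moved stays moved. The work goes in short steps, Python scripts to look and compute and a tool call to move; the robot and the scene stay as the last step left them, time stands still between calls to the robot, and variables do not carry over. Pictures are saved under pics/ and viewed, at most 10 in all, crops included, and the job is handed in when it is done.

Besides the shell and the picture viewer there is one more tool, called after ">>>" as a command line: name --argument value ..., lists and objects as JSON in quotes. send_rows: Moves the arm, as the interface text tells. Its arguments: {"type":"object","properties":{"targets":{"type":"string"},"grip_force":{"type":"number"}},"required":["targets"]}

```bash
mkdir -p pics; ls; python3 - <<'E'
from workcell import env, eyes
import cv2,numpy as np
for n in("scene","side","wrist"):
    f=eyes.grab_frame(n); cv2.imwrite(f"pics/{n}0.png",f["image"])
    print(n,{k:(np.round(v,4).tolist() if not isinstance(v,(str,dict)) else v) for k,v in f.items() if k!="image"})
print(env.state())
E
```

```text
pics
scene {'fovy': 50.8899, 'cx': 326.6507, 'cy': 199.8907, 'eye': [-361.9463, 867.0978, 726.5079], 'attitude': [62.4952, -0.9917, -133.6256]}
side {'fovy': 51.9174, 'cx': 328.1208, 'cy': 194.1921, 'eye': [-239.874, 1173.9899, 1274.5067], 'attitude': [50.0103, 0.0913, -146.7602]}
wrist {'fovy': 68.9658, 'cx': 321.8064, 'cy': 192.5424, 'eye': [574.6925, 69.394, 383.7038], 'attitude': [-14.2936, 0.093, -0.0426]}
{'time_s': 0.15, 'qpos': array([-1.14869871e+00,  1.83438395e+01,  8.96892953e+01,  6.79207734e-04,
        7.20427414e+01, -1.14550601e+00]), 'qvel': array([ 0.07057486, -0.15543375, -0.20819375,  0.13021951, -0.03188346,
        0.08528191]), 'effort': array([-5.72294630e-04, -4.12774551e+01, -2.32154489e+01,  7.26667210e-02,
        4.33494255e-02, -9.00343002e-05]), 'ee_pos': array([ 5.74636131e+02, -1.60816157e-02,  2.13314413e+02]), 'ee_rot': array([-1.79924152e+02, -2.16259366e-03,  8.99965960e+01]), 'force': array([1.05575705, 0.12773083, 0.6218123 ]), 'torque': array([-0.03190136,  0.00349193, -0.03376883]), 'gripper_force': 0.0, 'gripper_width': 91.39111196152834}
```

View pics/scene0.png

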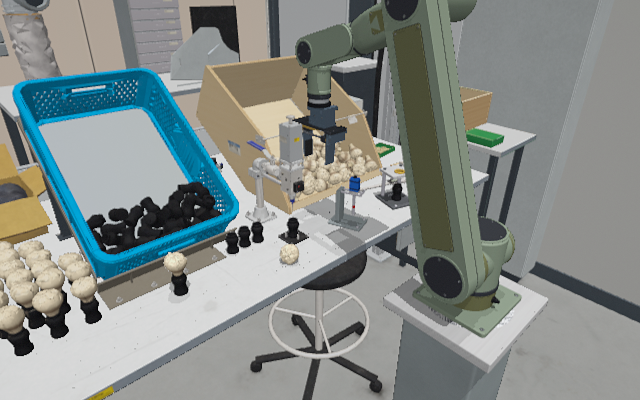

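View pics/side0.png

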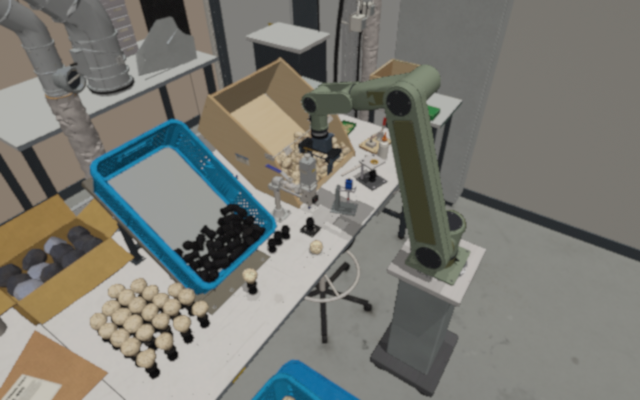

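The scene view shows the blue grip at about (354,184) and the jig at (395,190). The side view shows the grip at (348,185) and the ring near (375,163). Next I'll look at the wrist picture and an enlarged crop.

```bash
python3 - <<'E'
import cv2,numpy as np
a=cv2.imread("pics/scene0.png")[150:240,320:440];b=cv2.imread("pics/side0.png")[145:235,310:430]
cv2.imwrite("pics/c0.png",np.hstack([cv2.resize(c,None,fx=3.3,fy=3.3,interpolation=2) for c in(a,b)]))
E
```

```text
(no output)
```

View pics/c0.png

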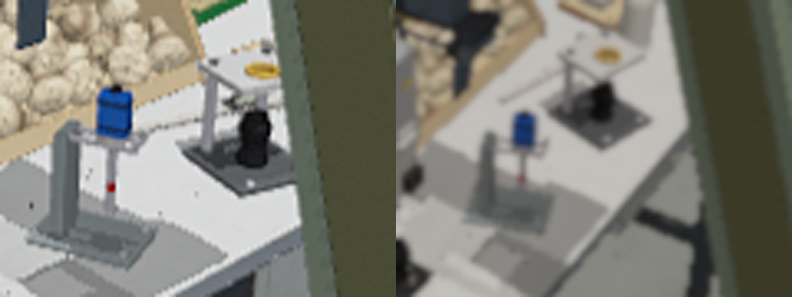

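View pics/wrist0.png

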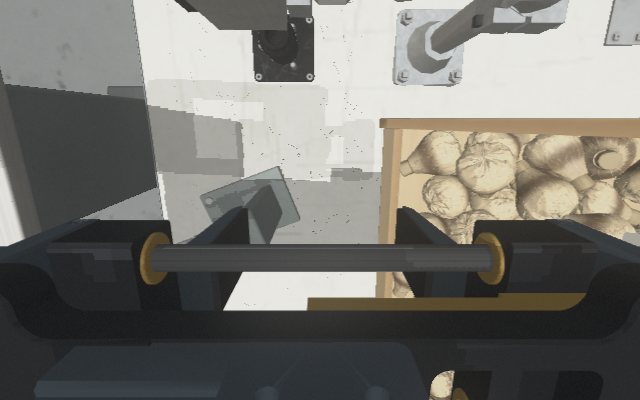

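The crop shows the blue grip, the hook upright on its +x side, and the brass ring in both views. The wrist picture shows the stand base rotated by about 20°, at about (255,205). The fingers hide the rest. Next I'll triangulate using colour centroids.

```bash
cat > h.py <<'E'
import numpy as np,cv2
from scipy.spatial.transform import Rotation as R
from workcell import env,eyes
def ray(f,u,v):
    F=f["image"].shape[0]/2/np.tan(np.radians(f["fovy"]/2))
    d=R.from_euler("xyz",f["attitude"],degrees=True).apply([(u-f["cx"])/F,-(v-f["cy"])/F,-1])
    return np.array(f["eye"],float),d
def onz(f,u,v,z):
    e,d=ray(f,u,v); return e+d*(z-e[2])/d[2]
def tri(rs):
    A=0;b=0
    for e,d in rs:
        d=d/np.linalg.norm(d);P=np.eye(3)-np.outer(d,d);A=A+P;b=b+P@e
    return np.linalg.solve(A,b)
def blob(im,lo,hi,box):
    x0,y0,x1,y1=box
    m=cv2.inRange(cv2.cvtColor(im[y0:y1,x0:x1],cv2.COLOR_BGR2HSV),np.array(lo),np.array(hi))
    n,l,s,c=cv2.connectedComponentsWithStats(m);i=1+s[1:,4].argmax()
    return c[i]+[x0,y0],s[i]
E
python3 - <<'E'
from h import *
np.set_printoptions(precision=1,suppress=True)
S=eyes.grab_frame("scene");D=eyes.grab_frame("side");W=eyes.grab_frame("wrist")
B=((105,120,50),(130,255,255));Y=((15,110,80),(32,255,255))
for nm,c,z,bs,bd in(("grip",B,148,(340,170,370,200),(335,170,362,200)),("ring",Y,124,(390,160,408,182),(365,152,385,172))):
    p,s=blob(S["image"],*c,bs);q,t=blob(D["image"],*c,bd)
    print(nm,p,s,q,t,tri([ray(S,*p),ray(D,*q)]),onz(S,*p,z),onz(D,*q,z))
for p in((205,198),(281,166),(300,217)):print(p,onz(W,*p,8))
E
```

```text
grip [354.4 184. ] [  9   7  11  15 138] [348.2 183.9] [11 10  6  9 45] [467.3 -63.3 140.3] [456.3 -50.2 148. ] [462.4 -55.6 148. ]
ring [399.3 171.2] [ 5  9 10  5 34] [373.5 161.1] [ 6  8  6  3 15] [ 475.5 -316.7  109.9] [ 456.2 -288.6  124. ] [ 466.7 -299.5  124. ]
(205, 198) [417.9 -33.9   8. ]
(281, 166) [521.3   9.3   8. ]
(300, 217) [544.7 -60.8   8. ]
```

The probe is at about (460,-55) and the stand yaw is about 22.6°. The ring is near (462,-295). I'm turning the tool to line up with the probe and stopping short of it for a close look.

>>> send_rows --targets "-0.01 -0.02 -0.002 0 0 7 100;-0.02 -0.04 -0.004 0 0 14 100;-0.03 -0.06 -0.006 0 0 21 100;-0.04 -0.08 -0.008 0 0 28 100;-0.05 -0.1 -0.01 0 0 35 100;-0.06 -0.12 -0.012 0 0 42 100;-0.065 -0.14 -0.014 0 0 49 100;-0.07 -0.15 -0.016 0 0 56 100;-0.07 -0.152 -0.016 0 0 62 100;-0.07 -0.152 -0.016 0 0 67.4 100;-0.07 -0.152 -0.016 0 0 67.4 100;-0.07 -0.152 -0.016 0 0 67.4 100"

```text
time_s: 1.3
ee_pos: [423.0, -70.0, 230.1]
ee_rot: [180.0, -0.0, 22.7]
force: [-0.1, -0.9, -0.1]
gripper_width: 91.3
gripper_force: 0.0
```

```bash
python3 - <<'E'
from h import *
f=eyes.grab_frame("wrist");cv2.imwrite("pics/w1.png",f["image"]);s=env.state();print(s["time_s"],s["ee_pos"],s["ee_rot"],f["eye"],f["attitude"])
E
```

```text
1.35 [423.05734211 -69.96514747 229.94530182] [-1.79999914e+02 -3.61418864e-03  2.27340711e+01] [486.62597327 -43.07662266 400.55558689] [-1.42708246e+01 -2.45410538e-02 -6.73068904e+01]
```

View pics/w1.png

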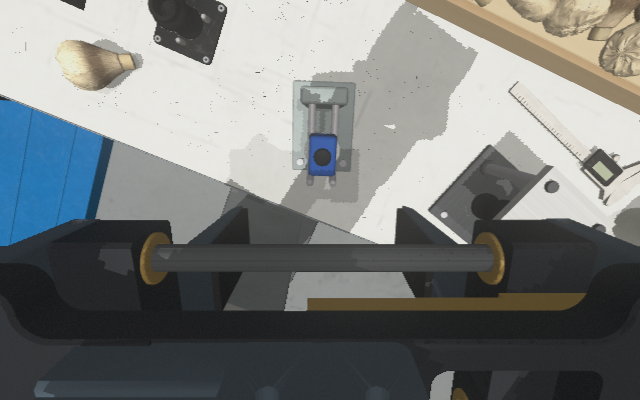

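The stub top is at (322,157), and the grip and stand axes are vertical in the picture, so the yaw is right. The jig base is visible at (490,200), with its plate at the right.

```bash
python3 - <<'E'
from h import *
f=eyes.grab_frame("wrist");np.set_printoptions(precision=1,suppress=True)
x0,y0=290,120
m=cv2.inRange(cv2.cvtColor(f["image"][y0:190,x0:355],cv2.COLOR_BGR2HSV),(105,120,40),(130,255,255))
m=cv2.morphologyEx(m,cv2.MORPH_CLOSE,np.ones((15,15)))
c=max(cv2.findContours(m,0,1)[0],key=cv2.contourArea);r=cv2.minAreaRect(c);print(r,cv2.boundingRect(c))
s=env.state();T=R.from_euler("xyz",s["ee_rot"],degrees=True)
for p,z in(((322,157),177),((r[0][0]+x0,r[0][1]+y0),171)):
    P=onz(f,*p,z);print(P,T.inv().apply(P-s["ee_pos"]))
for q in [(293,82),(355,81)]:print(onz(f,*q,8))
E
```

```text
((32.0, 35.5), (39.0, 26.0), 90.0) (19, 16, 27, 40)
[460.3 -54.3 177. ] [40.4 -0.  52.9]
[460.7 -54.2 171. ] [40.8 -0.  58.9]
[514.    7.8   8. ]
[545.4 -64.2   8. ]
```

>>> send_rows --targets "0.02 0 0 0 0 0 100;0.0405 0 0 0 0 0 100;0.0405 0 0.02 0 0 0 100;0.0405 0 0.04 0 0 0 100;0.0405 0 0.06 0 0 0 100;0.0405 0 0.08 0 0 0 100;0.0405 0 0.09 0 0 0 100;0.0405 0 0.097 0 0 0 100;0.0405 0 0.098 0 0 0 100;0.0405 0 0.098 0 0 0 50;0.0405 0 0.098 0 0 0 35;0.0405 0 0.098 0 0 0 30" --grip_force 25

```text
time_s: 2.4
ee_pos: [461.1, -54.5, 132.8]
ee_rot: [179.9, -0.1, 22.6]
force: [0.9, 0.5, -0.2]
gripper_width: 73.7
gripper_force: 0.0
```

```bash
python3 - <<'E'
from h import *
f=eyes.grab_frame("wrist");cv2.imwrite("pics/w2.png",f["image"][130:300,180:460].repeat(2,0).repeat(2,1))
E
```

```text
(no output)
```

View pics/w2.png

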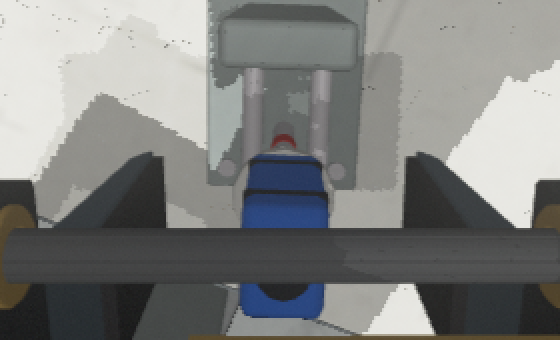

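The fingers straddle the grip evenly, with gaps of about 80 px on each side, and the rod hangs between the prongs. Now closing.

>>> send_rows --targets "0 0 0 0 0 0 22;0 0 0 0 0 0 20;0 0 0 0 0 0 18;0 0 0 0 0 0 15;0 0 0 0 0 0 12;0 0 0 0 0 0 10;0 0 0 0 0 0 5;0 0 0 0 0 0 5;0 0 0 0 0 0 5;0 0 0 0 0 0 5" --grip_force 25

```text
time_s: 3.28
ee_pos: [460.4, -54.4, 131.9]
ee_rot: [180.0, -0.0, 22.6]
force: [0.2, -0.2, -0.7]
gripper_width: 22.0
gripper_force: 25.0
```

>>> send_rows --targets "0 0 -0.003 0 0 0 5;0 0 -0.01 0 0 0 5;0 0 -0.02 0 0 0 5;0 0 -0.032 0 0 0 5;0 0 -0.046 0 0 0 5;0 0 -0.062 0 0 0 5;0 0 -0.08 0 0 0 5;0 0 -0.098 0 0 0 5;0 0 -0.116 0 0 0 5;0 0 -0.132 0 0 0 5;0 0 -0.142 0 0 0 5;0 0 -0.145 0 0 0 5"

```text
time_s: 4.28
ee_pos: [461.2, -54.5, 279.0]
ee_rot: [179.9, -0.2, 22.6]
force: [0.8, -0.1, -1.4]
gripper_width: 22.0
gripper_force: 25.0
```

>>> send_rows --targets "-0.006 0.009 0 0 0 0 5;-0.018 0.027 0 0 0 0 5;-0.034 0.05 0 0 0 0 5;-0.051 0.076 0 0 0 0 5;-0.068 0.101 0 0 0 0 5;-0.085 0.126 0 0 0 0 5;-0.102 0.152 0 0 0 0 5;-0.119 0.177 0 0 0 0 5;-0.134 0.2 0 0 0 0 5;-0.145 0.216 0 0 0 0 5;-0.15 0.223 0 0 0 0 5;-0.15 0.223 0 0 0 0 5"

```text
time_s: 5.28
ee_pos: [406.4, -319.4, 275.6]
ee_rot: [-179.9, 0.1, 22.4]
force: [0.0, 0.6, -1.4]
gripper_width: 21.6
gripper_force: 25.0
```

```bash
python3 - <<'E'
from h import *
f=eyes.grab_frame("wrist");cv2.imwrite("pics/w3.png",f["image"])
E
```

```text
(no output)
```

View pics/w3.png

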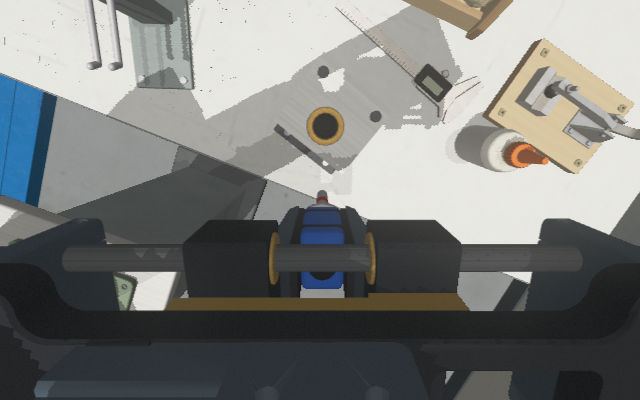

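The ring is centred near (325,126) in clear view, and the held rod's tip and band show at (322,195). The glue bottle at (510,150) is well to the side. Now I'll fit the ring.

```bash
cat > ring.py <<'E'
from h import *
import sys
def fit(name,box):
    f=eyes.grab_frame("wrist");np.set_printoptions(precision=1,suppress=True)
    cv2.imwrite(name,f["image"])
    x0,y0,x1,y1=box;h=cv2.cvtColor(f["image"][y0:y1,x0:x1],cv2.COLOR_BGR2HSV)
    m=cv2.inRange(h,(12,90,60),(35,255,255))
    c=np.vstack([k for k in cv2.findContours(m,0,1)[0] if cv2.contourArea(k)>40])
    e=cv2.fitEllipse(cv2.convexHull(c));u=(e[0][0]+x0,e[0][1]+y0)
    s=env.state();T=R.from_euler("xyz",s["ee_rot"],degrees=True)
    P=onz(f,*u,124);F=200/np.tan(np.radians(f["fovy"]/2))
    print("ell",e,u,"P",P,"tool",T.inv().apply(P-s["ee_pos"]),"expect dia px",41*F/(f["eye"][2]-124),s["ee_pos"],s["ee_rot"])
    return f,s,T
E
python3 - <<'E'
from ring import *
f,s,T=fit("pics/w4.png",(295,95,355,160))
m=cv2.inRange(cv2.cvtColor(f["image"][180:210,300:345],cv2.COLOR_BGR2HSV),(0,120,60),(8,255,255))
ys,xs=np.nonzero(m);print("red",xs.min()+300,xs.max()+300,xs.mean()+300,ys.min()+180,ys.max()+180)
g=f["image"][185:200,310:335];print(cv2.cvtColor(g,6)[::3])
for z in(180,212):
  E=s["ee_pos"]+T.apply([0,0,s["ee_pos"][2]-z]);q=R.from_euler("xyz",f["attitude"],degrees=True).inv().apply(E-f["eye"]);F=200/np.tan(np.radians(f["fovy"]/2));print("axis expected px",z,f["cx"]+F*q[0]/-q[2],f["cy"]+F*q[1]/q[2])
E
```

```text
ell ((31.023923873901367, 31.680992126464844), (36.38653564453125, 37.487213134765625), 2.86549711227417) (326.02392387390137, 126.68099212646484) P [ 464.2 -298.7  124. ] tool [ 59.8   5.  152.1] expect dia px 37.04047936463039 [ 407.2 -317.3  276.2] [-179.9    0.    22.6]
red 317 327 321.6470588235294 197 201
[[215 214 215 214 215 215 215 215 215 215 214 215 215 215 214 214 214 215
  215 215 213 211 209 212 214]
 [214 213 214 214 214 215 216 215 215 214 214 213 213 212 213 214 215 215
  215 216 215 215 212 213 212]
 [214 213 213 212 212 212 212 212 176 119  96  96  96  97  97 143 199 215
  216 216 227 221 215 214 212]
 [214 214 214 212 213 212 194 128  91  93  93  95  97  97  95  93  93 211
  230 230 230 230 230 230 229]
 [140 141 146 181 205 224 182 111  80  71  67  66  65  67  68  74  88 146
  218 230 230 230 230 229 230]]
axis expected px 180 321.43272566811754 193.24953228386946
axis expected px 212 321.3864933094552 202.77644667692823
```

>>> send_rows --targets "0.006 0.001 0 0 0 0 5;0.018 0.002 0 0 0 0 5;0.032 0.003 0 0 0 0 5;0.046 0.004 0 0 0 0 5;0.056 0.005 0 0 0 0 5;0.06 0.005 0.003 0 0 0 5;0.06 0.005 0.01 0 0 0 5;0.06 0.005 0.02 0 0 0 5;0.06 0.005 0.03 0 0 0 5;0.06 0.005 0.037 0 0 0 5;0.06 0.005 0.038 0 0 0 5;0.06 0.005 0.038 0 0 0 5"

```text
time_s: 6.38
ee_pos: [464.2, -299.5, 238.1]
ee_rot: [-179.9, 0.1, 22.6]
force: [0.2, -0.6, -1.1]
gripper_width: 22.0
gripper_force: 25.0
```

```bash
python3 - <<'E'
from h import *
f={n:eyes.grab_frame(n)["image"] for n in("wrist","scene","side")}
w=cv2.resize(f["wrist"][150:250,260:390],None,fx=4,fy=4,interpolation=2)
a=cv2.resize(f["scene"][130:195,365:430],None,fx=4,fy=4,interpolation=2);b=cv2.resize(f["side"][120:185,345:410],None,fx=4,fy=4,interpolation=2)
c=np.vstack([a,b]);w=cv2.copyMakeBorder(w,0,c.shape[0]-w.shape[0],0,0,0)
cv2.imwrite("pics/w5.png",np.hstack([w,c]))
print(env.state()["ee_pos"],env.state()["ee_rot"],w.shape)
E
```

```text
[ 465.03477559 -299.83409098  239.48611871] [ 1.79947237e+02 -4.06560673e-02  2.25772657e+01] (520, 520, 3)
```

View pics/w5.png

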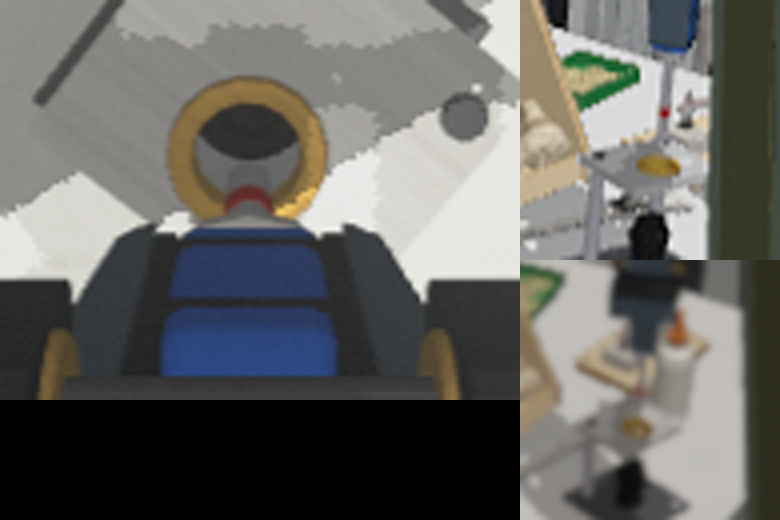

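The wrist crop shows the tip just in front of the ring centre, with the rod at x≈250 and the ring at x≈248, so it is laterally centred. In the scene view the rod stands about 1.5 px to the right of the ring centre, which suggests a few mm of offset along -tool x. I'll quantify that.

```bash
python3 - <<'E'
from ring import *
f,s,T=fit("pics/w6.png",(295,165,350,208))
im=f["image"]; F=200/np.tan(np.radians(f["fovy"]/2))
q=R.from_euler("xyz",f["attitude"],degrees=True).inv()
def proj(f,P):
    F=200/np.tan(np.radians(f["fovy"]/2));q=R.from_euler("xyz",f["attitude"],degrees=True).inv().apply(P-f["eye"]);return np.array([f["cx"]+F*q[0]/-q[2],f["cy"]+F*q[1]/q[2]])
z=s["ee_pos"][2]
for h in(-0,5,32):
    P=s["ee_pos"]+T.apply([0,0,97-h]);print("axis",h,proj(f,P),proj(f,P+T.apply([5,0,0])),proj(f,P+T.apply([0,5,0])))
print("wrist gray rows185-205 col 314-332");print(cv2.cvtColor(im,6)[185:206:1,312:334])
S=eyes.grab_frame("scene");h=cv2.cvtColor(S["image"],40)
p,_=blob(S["image"],(15,110,60),(35,255,255),(385,164,415,180));print("scene ring",p,_,"proj",proj(S,np.array([464.2,-298.7,124])))
m=cv2.inRange(h[150:165,390:412],(0,90,60),(12,255,255))|cv2.inRange(h[150:165,390:412],(170,90,60),(180,255,255))
ys,xs=np.nonzero(m);print("scene red",xs.mean()+390,ys.mean()+150,len(xs))
P=s["ee_pos"]+T.apply([0,0,65]);print("proj band",proj(S,P),proj(S,P+T.apply([5,0,0])),proj(S,P+T.apply([0,5,0])))
print(cv2.cvtColor(S["image"],6)[146:168:2,394:408])
E
```

```text
ell ((25.51568603515625, 23.84367561340332), (37.975746154785156, 39.004180908203125), 94.06666564941406) (320.51568603515625, 188.84367561340332) P [ 464.8 -298.5  124. ] tool [  0.1  -1.5 115.6] expect dia px 41.73940518964635 [ 465.1 -299.8  239.6] [179.9  -0.   22.6]
axis 0 [322.  193.6] [322.  188.4] [327.3 193.6]
axis 5 [322.  194.9] [322.  189.7] [327.4 194.9]
axis 32 [322.1 203.1] [322.1 197.3] [328.  203.1]
wrist gray rows185-205 col 314-332
[[ 51  48  48  47  49  49  49  47  48  48  46  45  50  49  50  49  48  48
   47  47  55  80]
 [ 50  48  50  47  47  50  47  48  46  47  47  49  47  49  49  48  48  47
   46  65  94  98]
 [ 75  54  49  47  48  48  48  48  47  49  46  49  46  47  48  47  46  47
   62  94 104  99]
 [104  92  65  49  50  47  46  48  48  48  50  49  48  46  47  45  61  69
   93 104 104  98]
 [105 104 103  91  67  50  48  47  45  45  45  45  47  44  61  68  92 102
  103 104 102  94]
 [106 105 104 104 102 101  91  81  77  88  91  82  78  95 101 101 103 102
  103 102 103  92]
 [105 103 104 103 103 102  97  92  90  92  92  93  91  95 101 103 104 103
  105 104  99
[... 1395 characters left out ...]
roj band [400.7 156.6] [399.3 156.4] [401.  156.1]
[[173 218 220 220 221 213 187 135 135 111 147 151 151 155]
 [ 65 218 219 217 218 222 175 131 130 193 220 221 210 203]
 [112 216 219 218 218 222 156 129 128 207 218 218 217 217]
 [220 218 217 218 218 224 149 130 141 215 218 217 220 184]
 [217 217 218 217 220 205 136 132 144 216 220 223 151 120]
 [217 217 217 218 221 180 116 113 156 220 187 159 151 145]
 [218 218 218 218 223 167  77  42 171 221 205 152 147 137]
 [218 217 218 219 224 161 134 131 210 206 180 106  80  83]
 [219 220 184 205 206 145 135 142 185 197 182 167 145 162]
 [177 183 203 194 158 129 138 128 129 135 150 169 185 189]
 [121 117 117 118 119 118 148 141 178 193 176 186 140 157]]
```

The offsets are about 1 mm in x and 0.3 mm in y. I'm correcting them slightly and descending halfway.

>>> send_rows --targets "0.0007 -0.0004 0 0 0 0 5;0.0007 -0.0004 0 0 0 0 5;0.0007 -0.0004 0.003 0 0 0 5;0.0007 -0.0004 0.006 0 0 0 5;0.0007 -0.0004 0.010 0 0 0 5;0.0007 -0.0004 0.014 0 0 0 5;0.0007 -0.0004 0.018 0 0 0 5;0.0007 -0.0004 0.022 0 0 0 5;0.0007 -0.0004 0.026 0 0 0 5;0.0007 -0.0004 0.029 0 0 0 5;0.0007 -0.0004 0.03 0 0 0 5;0.0007 -0.0004 0.03 0 0 0 5"

```text
time_s: 7.63
ee_pos: [465.3, -298.8, 208.6]
ee_rot: [-180.0, 0.0, 22.6]
force: [0.1, -0.3, -1.3]
gripper_width: 21.7
gripper_force: 25.0
```

>>> send_rows --targets "0 0 0.002 0 0 0 5;0 0 0.004 0 0 0 5;0 0 0.007 0 0 0 5;0 0 0.01 0 0 0 5;0 0 0.013 0 0 0 5;0 0 0.016 0 0 0 5;0 0 0.018 0 0 0 5;0 0 0.0195 0 0 0 5;0 0 0.02 0 0 0 5;0 0 0.02 0 0 0 5;0 0 0.02 0 0 0 5;0 0 0.02 0 0 0 5"

```text
time_s: 8.63
ee_pos: [465.5, -298.9, 189.1]
ee_rot: [180.0, -0.0, 22.6]
force: [-0.0, 0.5, -1.6]
gripper_width: 22.0
gripper_force: 25.0
```

```bash
python3 - <<'E'
from h import *
f={n:eyes.grab_frame(n)["image"] for n in("wrist","scene","side")}
w=cv2.resize(f["wrist"][150:250,260:390],None,fx=4,fy=4,interpolation=2)
a=cv2.resize(f["scene"][145:190,375:420],None,fx=6,fy=6,interpolation=2);b=cv2.resize(f["side"][140:185,350:395],None,fx=6,fy=6,interpolation=2)
c=np.vstack([a,b]);w=cv2.copyMakeBorder(w,0,c.shape[0]-w.shape[0],0,0,0)
cv2.imwrite("pics/w7.png",np.hstack([w,c]))
s=env.state();print(s["time_s"],s["ee_pos"],s["ee_rot"],s["force"])
E
```

```text
8.7833 [ 465.47556278 -298.92212833  189.11686062] [ 1.79984480e+02 -1.27522923e-02  2.25994352e+01] [-0.7434807  -0.21578553 -1.24896563]
```

View pics/w7.png

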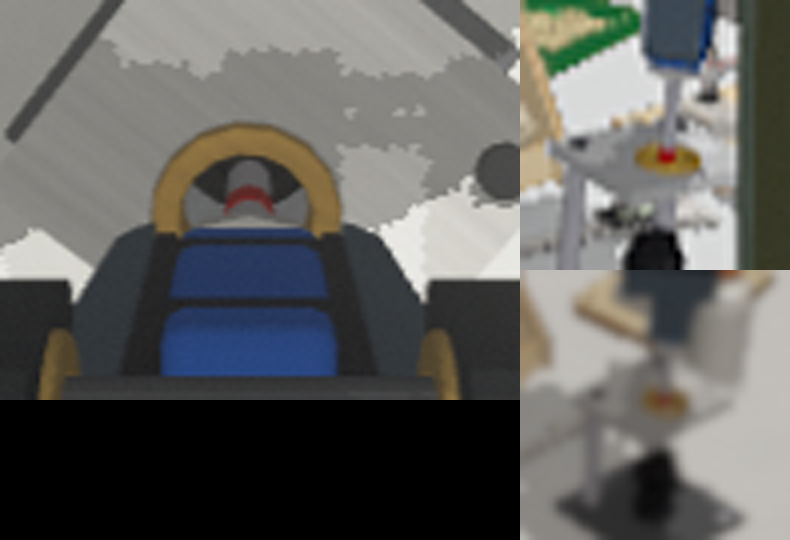

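The rod is centred: in the scene view the band is at x=668 and the ring at 667, and in the wrist view they are at 249 and 247.5. The band is level with the ring top. I'll nudge it about half a millimetre and let it settle, then hand in.

>>> send_rows --targets "0.0005 -0.0003 0 0 0 0 5;0.0005 -0.0003 0 0 0 0 5;0.0005 -0.0003 0 0 0 0 5;0.0005 -0.0003 0 0 0 0 5;0.0005 -0.0003 0 0 0 0 5;0.0005 -0.0003 0 0 0 0 5"

```text
time_s: 9.28
ee_pos: [465.8, -298.4, 189.0]
ee_rot: [180.0, -0.0, 22.6]
force: [-0.1, -0.5, -0.9]
gripper_width: 22.0
gripper_force: 25.0
```

```bash
python3 -c "
from workcell import env
print(env.state()['ee_pos'],env.state()['gripper_width']);print(env.job_done())"
```

```text
[ 465.7810162  -298.4158263   188.98109668] 22.02562981532974
the job is handed in; nothing more can be done
None
```

I handed the job in at about 9.3 s: the probe is held still and upright, centred in the ring to about 1 mm, with its red band level with the ring's top and no sign of contact in the force readings or pictures; no verdict came back.

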